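# Take a moisture reading on the marked spot of a sloping board

## Robot

A 6-joint arm with a two-finger parallel gripper is mounted at the origin on a cart in front of the work surface, level with it; the furniture and walls round the work are solid. World frame = base frame: x ahead of the robot, y to its left, z up, the work surface at z = 0. Lengths are in m, angles in degrees, forces in N, time in s.
With the tool pointing down it reaches from about 0.35 to 0.725 m from the base axis. Payload 4.3 kg.
Tool frame: the origin (TCP) lies at the very end of the fingers, on their centre line; the grasp point (between the pads) lies 19 mm behind it (grip_point_offset is the distance from the TCP to the grasp point, in m); z points along the fingers, y is the line along which they close (so a half turn about z gives the same grasp; the last joint's range is limited). The gripper opens to 85 mm and grips with 20 to 120 N. Pads are 22 mm wide; open, the fingers measure 114 mm over their backs; the gripper's body (76 mm by 85 mm) begins 54 mm behind the grasp point. The pads swing forward as they close: fully open they stand 13 mm farther back than shut.
Start: joints at [-80.747, 21.618, 4.641, 73.018, 0, 83.68], TCP at [0.154, -0.554, 0.231] pointing down, gripper open.
Joint ranges: [-156.06, 156.06], [-48.1, 94.91], [-58.44, 69.94], [-101.28, 121.22], [-78.64, 73.56], [-180, 180]. Speed limits (degrees/s): [147.25, 147.25, 180, 180, 180, 180].

## Interface

Orientations are given as [roll, pitch, yaw] about the fixed x, y, z axes, in that order (R = Rz(yaw) Ry(pitch) Rx(roll)).
In Python, from bench import * gives the robot as it stands.
- The arm moves only by the tool play_rows, never from a script. Its argument "targets" is a list that holds one entry, the list of rows, each a list of 6 numbers: the shift along the world's x, y, z in units of 30 mm (1.0 is 30 mm), then the turn, a rotation vector about the world's x, y, z in units of 10 degrees (1.0 is 10 degrees). In form: [[[dx, dy, dz, ax, ay, az], ...]]. A call has 1 to 20 rows; each row shifts and turns the commanded pose from where the row before left it; what a row does not reach is not made up. A row lasts 1/8 s, in which the tool goes at most 62.5 mm and 10.7 degrees, less where a joint would pass 70% of its speed; a pose out of reach is approached as far as the arm can. A call is refused whole if a number of a shift passes 1 or a number of a turn 1, either way. A call with a gripper value outside its range is refused whole. "hand" is the opening, from -1 (shut) to 1 (fully open), set as the call begins (left out, the last holds). The fingers move at their own pace and stop on an object; "grip_force" is the grip in N (left out, the last holds). Time passes only in rows, so rows that do not move let the fingers close. It gives the time, the measured TCP pose, the force, the opening and the grip force at its end, in the units of the state.
- sense(): the state, without advancing time (a new reading comes with each control period).
- snapshot(name): name is "side" or "top"; returns the picture (420x560x3 uint8, red, green, blue); there is no depth.
- camera_model(name): a dict with "intrinsics" (3x3 intrinsics, pixels), "dist_coeffs" ([k1, k2, p1, p2, k3] as OpenCV has them; the pictures are not rectified), "R" (3x3) and "t" (3): a world point X has camera coordinates R X + t. Camera axes: x right, y down, z forward; pixel columns grow to the right and rows downward; lengths in m; the calibration is good to about 2 mm. A picture is of the moment at which its call begins. camera_model takes no time and is no camera call.
- hand_in(): hands the job in; it is judged then, once.
The state is a dict: "clock": time; "joints": joint angles; "qvel": joint speeds; "joint_torque": joint torques, N m; "position": TCP position; "ee_rot": TCP orientation; "ft_force": force on the tool from outside, world axes, zero at the start; "torque": the same for the moment, N m; "opening": finger opening in m; "gripper_force": force on a finger pad.
Only numpy, scipy, OpenCV 4.12 (cv2) and the standard library are available. Lean on these libraries where they do the work, as an engineer would, in place of code of your own. Each camera call takes 0.05 s, during which the arm holds its last target. There are 200 camera calls.

## Task

Take the moisture probe by its black handle out of its wooden holder and first let it read the job tag: hold it still for two seconds, ball end pointing straight at the middle of the bar-code card from about 5 cm. Then set the ball on the crossed-circle mark of the sloping board (not the square mark), probe square to the board's face, and press lightly so that the sprung ball goes in about half its travel; finish like that, still holding the probe still on the mark. Leave the tape measure, wood block and masking tape alone and never push the probe hard against the board.

Things in the scene. Friction and masses are not known exactly. Their poses are not given: they have to be found in the camera images.
- probe: Moisture probe, 138 mm, 0.16 kg, upright in its holder, ball down. Origin: lowest point of the ball, spring out; +z up its axis. Along z: steel ball (18 mm dia.) 0 to 18 mm, steel nose (22 dia.) 34 to 55, grey collar (44 dia.) 55 to 63, resting on the holder's top, round black handle (28 dia.) 63 to 138: grip there, e.g. at 105. Yaw is free. Up to 6 mm side play; lift 60 mm to clear the holder.
- plunger (a joint): how far the sprung ball is pressed into the probe, m: 0 = out, 0.014 = fully in, about 0.007 = half way. The ball slides along the probe's axis; spring 350 N/m with 0.7 N preload, so half way takes about 3.2 N and fully in 5.6 N.
- ball_tip (a point): the outermost point of the ball (moves with the ball)
- probe_holder: fixed wooden block 90x90x65 mm with an upright through hole of 33 mm in the middle of its top; origin at the centre of its underside, on the bench
- job_tag: fixed white card 46 (x) by 66 (y) by 2 mm with black bars, lying flat on the bench; origin at the middle of its underside, z up
- sloping_rest: fixed plywood and wood stand, base 160 (x) by 190 (y) mm on the bench, holding the sample board tilted; origin under the middle of the base, z up, x from the low to the high edge of the board
- sample_board: fixed pale wooden board 150 (x) by 180 (y) by 20 mm on the rest, tilted 20 degrees from level, its low edge on the side of the rest's -x (towards the robot, more or less). Origin: centre of its top face, 55 mm above the bench; +z is the outward normal of the face, +x goes up the slope, y is level.
- cross_mark: the mark to touch: black circle of 24 mm diameter with a cross through it, drawn on the board's top face, level with the board's centre and 30 to 60 mm to one side or other of it along the board's y. Origin at its middle, on the face; its own axes are not tilted (z is straight up)
- square_mark: the other mark, not to be used: black outline of a 26 mm square, on the other side of the board's centre; origin at its middle, on the face
- tape_measure: yellow tape measure 41x86x66 mm standing loose on the bench, leave alone; origin at the centre of its underside
- wood_block_1: loose wooden block 45x90x35 mm, leave alone; origin at the centre of its underside
- masking_tape: loose roll of masking tape, 106 mm diameter, 25 mm high, lying flat, leave alone; origin at the centre of its underside
Things that resemble listed ones, but are neither listed nor needed, are in the scene too. There is more than one size of the probe; the one meant has the size given above.

How it is judged:
By the outcome, as a careful person would: the job done as asked, in the order asked, and still so for the second after the job is handed in, while the arm keeps its last pose, push and grip.
It also fails if it takes over 42 s, if anything falls off the work surface, if the arm or the gripper's body presses on something with over 40 N, if the wrist force passes 120 N, or if a joint passes its speed limit or range.

## Working session

There is one attempt and no reset: what is moved stays moved. The work goes in short steps, Python scripts to look and compute and a tool call to move; the robot and the scene stay as the last step left them, time stands still between calls to the robot, and variables do not carry over. Pictures are saved under pics/ and viewed, at most 10 in all, crops included, and the job is handed in when it is done.

Besides the shell and the picture viewer there is one more tool, called as a command line: name --argument value ..., lists and objects as JSON in quotes. play_rows: Moves the arm, as the interface text tells. Its arguments: {"type":"object","properties":{"targets":{"type":"array","items":{"type":"array","items":{"type":"array","items":{"type":"number"}}}},"hand":{"type":"number"},"grip_force":{"type":"number"}},"required":["targets"]}

```bash
mkdir -p pics; ls
python3 - <<'E'
from bench import *
import cv2
for n in("side","top"):
    im=snapshot(n); cv2.imwrite(f"pics/{n}0.png",im[:,:,::-1])
    c=camera_model(n); print(n,c["intrinsics"],c["dist_coeffs"],c["R"],c["t"])
s=sense();print(s["clock"],s["position"],s["ee_rot"],s["opening"],s["ft_force"])
E
```

```text
pics
side [[538.17780398   0.         271.63083076]
 [  0.         538.17780398 210.36307102]
 [  0.           0.           1.        ]] [0.00827968 0.         0.         0.         0.        ] [[ 0.96449333 -0.26396747  0.00859035]
 [-0.08943952 -0.35705556 -0.92979132]
 [ 0.24850189  0.89600921 -0.36798682]] [-0.57532525  0.07386666  1.25778633]
top [[468.0035041    0.         285.27337141]
 [  0.         468.0035041  211.3631413 ]
 [  0.           0.           1.        ]] [-0.01918107  0.          0.          0.          0.        ] [[-7.52571503e-04 -9.99999714e-01  7.99375030e-05]
 [-9.94123225e-01  7.39495638e-04 -1.08251868e-01]
 [ 1.08251777e-01 -1.60934999e-04 -9.94123497e-01]] [-0.04347568  0.59020362  1.11062703]
0.1 [ 0.15427687 -0.5533171   0.23047053] [-1.79898007e+02 -1.07761215e-02  1.55722650e+01] 0.08559258903066273 [-0.09932701  1.17048012  0.14243367]
```

View pics/side0.png

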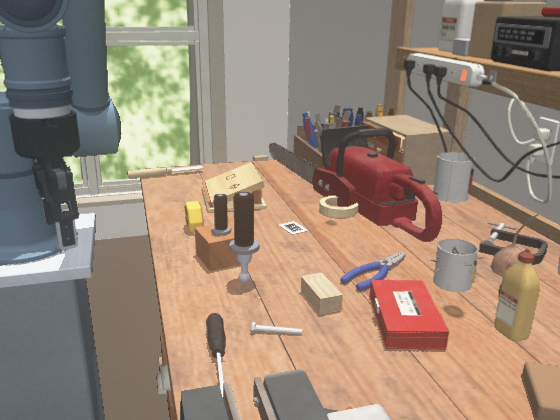

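View pics/top0.png

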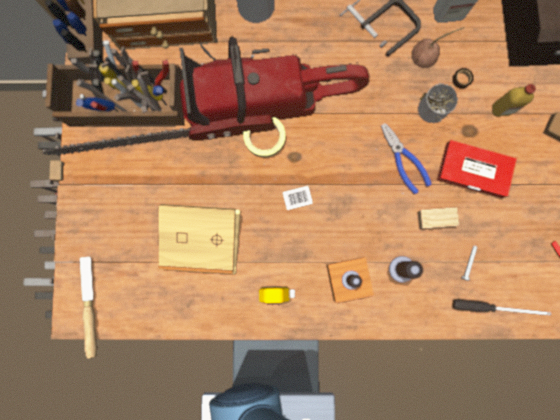

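The side view shows the holder probe with its black handle at (220,212), and a larger free-standing lookalike at (244,220). In the top view they are at (352,281) and (405,269). The cross mark is at (217,240), the square mark at (182,238), and the tag at (297,198) in the top view. By the description I choose the probe in the wooden holder, and I'll check it in a close crop.

```bash
cat > h.py <<'E'
import numpy as np, cv2
from bench import *
def cam(n):
    c=camera_model(n); return np.array(c["intrinsics"]),np.array(c["dist_coeffs"]),np.array(c["R"]),np.array(c["t"])
def ray(n,px):
    K,D,R,t=cam(n); u=cv2.undistortPoints(np.array([[px]],float),K,D)[0,0]
    return -R.T@t, R.T@np.array([u[0],u[1],1.])
def plane(n,px,z):
    o,d=ray(n,px); return o+d*(z-o[2])/d[2]
def proj(n,X):
    K,D,R,t=cam(n); return cv2.projectPoints(np.atleast_2d(X).astype(float),cv2.Rodrigues(R)[0],t,K,D)[0][:,0]
def two(p1,p2):
    (o1,d1),(o2,d2)=ray("side",p1),ray("top",p2)
    A=np.stack([d1,-d2],1); s=np.linalg.lstsq(A,o2-o1,rcond=None)[0]
    a,b=o1+d1*s[0],o2+d2*s[1]; return (a+b)/2,np.linalg.norm(a-b)
E
python3 - <<'E'
from h import *
t=cv2.imread("pics/top0.png"); s=cv2.imread("pics/side0.png")
a=cv2.resize(t[185:315,150:430],None,fx=2.8,fy=2.8,interpolation=cv2.INTER_CUBIC)
cv2.imwrite("pics/c1.png",a)
b=cv2.resize(s[150:300,170:310],None,fx=4,fy=4,interpolation=cv2.INTER_CUBIC); cv2.imwrite("pics/c2.png",b)
print("probe top", plane("top",(352,281),.148), "tag",plane("top",(297,198),.002),"cross",plane("top",(217,240),.055),"sq",plane("top",(182,238),.055))
def blobs(m,off,lo=15):
    n,_,st,c=cv2.connectedComponentsWithStats(m.astype(np.uint8))
    for i in range(1,n):
        if st[i,4]>=lo: print(st[i,:2]+off,st[i,2:],np.round(c[i]+off,1))
def dark(im,x0,y0,x1,y1,th):
    g=im[y0:y1,x0:x1].max(2); blobs(g<th,(x0,y0))
print("top dark");dark(t,325,255,430,305,50)
print("side dark");dark(s,205,180,265,250,55)
print("tag white"); blobs(t[175:220,275:325].min(2)>150,(275,175))
print("marks"); blobs(t[215:260,165:232].max(2)<130,(165,215),8)
E
```

```text
probe top [ 0.42619197 -0.18785712  0.148     ] tag [ 0.62721431 -0.07342879  0.002     ] cross [0.51930488 0.11845834 0.055     ] sq [0.52408816 0.20190613 0.055     ]
top dark
side dark
tag white
[282 186] [ 31  24 527] [297.2 197.4]
marks
```

View pics/c1.png

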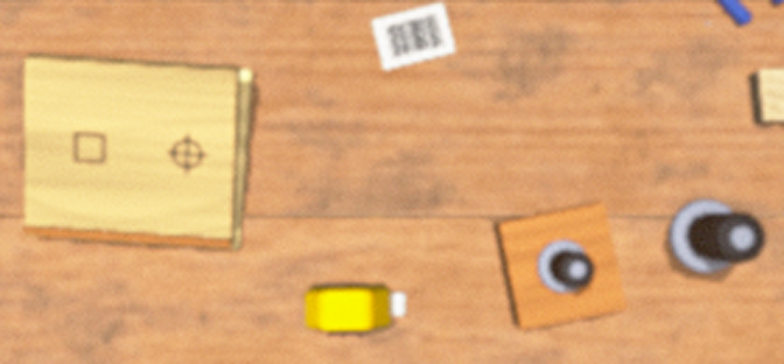

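View pics/c2.png

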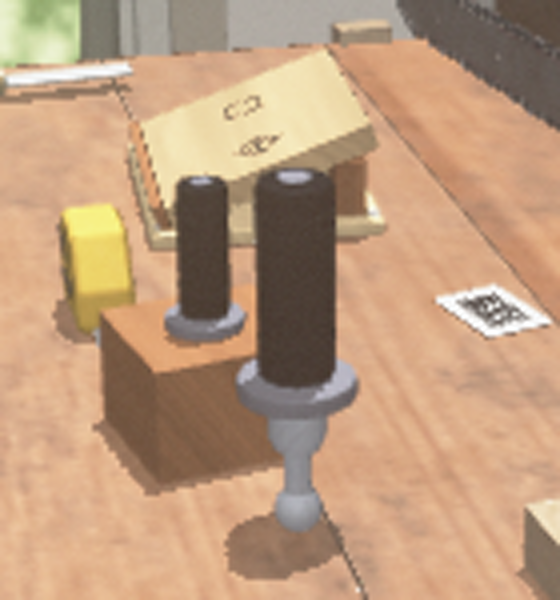

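The crops confirm the choice: the smaller probe sits in the holder with its collar on the holder's top, while the larger one stands free and stays untouched. In top-view pixels, the handle cap is at about (355.4,281.1), the collar at (351.5,280), the cross at (216.5,239.7) and the square at (181.5,237.5).

Run:
```python
from h import *
np.set_printoptions(precision=4,suppress=True)
p,e=two((220.4,195.1),(355.4,281.1)); print("probe cap two-view",p,e)
print("cap z.148",plane("top",(355.4,281.1),.148),plane("side",(220.4,195.1),.148),"collar z.073",plane("top",(351.6,280.2),.073),plane("side",(221,229.6),.073))
p,e=two((170+258/4-.4,150+144/4-.4),(216.5,239.7)); print("cross 2v",p,e, plane("top",(216.5,239.7),.055))
t=cv2.imread("pics/top0.png"); hsv=cv2.cvtColor(t,cv2.COLOR_BGR2HSV)
# crop-based subpixel marks, tag, board
def big(m): 
    n,l,st,c=cv2.connectedComponentsWithStats(m.astype(np.uint8)); i=1+np.argmax(st[1:,4]); return (l==i).astype(np.uint8)
def rect(m,off):
    c=max(cv2.findContours(m,cv2.RETR_EXTERNAL,cv2.CHAIN_APPROX_NONE)[0],key=cv2.contourArea)
    return cv2.approxPolyDP(cv2.convexHull(c),5,True)[:,0]+off, cv2.minAreaRect(c)
m=big(t[175:220,275:325].min(2)>150); q,r=rect(m,(275,175)); print("tag px",r[0][0]+275,r[0][1]+175,r[1:],q.tolist()); T=plane("top",(r[0][0]+275,r[0][1]+175),.002);print("tag",T)
print("tag corners",[plane("top",x,.002)[:2] for x in q])
sub=hsv[195:285,145:250]; print("board hsv",hsv[250,200],"wood",hsv[280,200],hsv[180,250])
m=big((abs(sub[...,0].astype(int)-hsv[250,200][0])<5)&(sub[...,2]>170)); q,r=rect(m,(145,195)); print("board px",q.tolist(),r)
# marks: darkness centroid
g=cv2.cvtColor(t,cv2.COLOR_BGR2GRAY).astype(float)
for (x0,x1) in((203,231),(172,193)):
    s=g[227:253,x0:x1]; w=np.clip(np.median(s)-25-s,0,None); yy,xx=np.mgrid[227:253,x0:x1]
    c=((xx*w).sum()/w.sum(),(yy*w).sum()/w.sum()); print("mark",c,plane("top",c,.055))
```

```text
probe cap two-view [ 0.4278 -0.1955  0.148 ] 0.003702319592953638
cap z.148 [ 0.426  -0.1952  0.148 ] [ 0.4296 -0.196   0.148 ] collar z.073 [ 0.4251 -0.1976  0.073 ] [ 0.4271 -0.2056  0.073 ]
cross 2v [0.521  0.1193 0.0564] 0.0021435422604837487 [0.52   0.1197 0.055 ]
tag px 297.2489643096924 197.43360900878906 ((19.77560806274414, 27.698734283447266), 75.0685806274414) [[308, 186], [312, 203], [286, 209], [282, 192]]
tag [ 0.6287 -0.0741  0.002 ]
tag corners [array([ 0.6577, -0.1013]), array([ 0.6145, -0.1111]), array([ 0.5994, -0.0457]), array([ 0.6425, -0.0357])]
board hsv [ 22 106 240] wood [ 14 124 231] [ 12 136 191]
board px [[159, 206], [238, 209], [235, 272], [159, 265]] ((52.056419372558594, 43.59727478027344), (80.65512084960938, 64.187255859375), 3.5763344764709473)
mark (np.float64(216.0754716981132), np.float64(239.7297447280799)) [0.5199 0.1207 0.055 ]
mark (np.float64(180.95613048368955), np.float64(237.56130483689537)) [0.5251 0.2044 0.055 ]
```

play_rows --targets '[[[0.53,0.9,0.08,0,0,0.57],[0.53,0.9,0.08,0,0,0.57],[0.53,0.9,0.08,0,0,0.57],[0.53,0.9,0.08,0,0,0.57],[0.53,0.9,0.08,0,0,0.57],[0.53,0.9,0.08,0,0,0.57],[0.53,0.9,0.08,0,0,0.57],[0.53,0.9,0.08,0,0,0.57],[0.53,0.9,0.08,0,0,0.57],[0.53,0.9,0.08,0,0,0.57],[0.53,0.9,0.08,0,0,0.57],[0.53,0.9,0.08,0,0,0.57],[0.53,0.9,0.08,0,0,0.57],[0,0,0,0,0,0],[0,0,0,0,0,0]]]' --hand 1

```text
clock: 1.98
position: [0.3608, -0.2031, 0.2623]
ee_rot: [-180.0, 0.0, 89.6]
ft_force: [-0.7, -0.4, -0.7]
opening: 0.0852
gripper_force: 0.0
```

Run:
```python
from h import *
s=sense();print(s["clock"],s["position"],s["ee_rot"],s["joints"],s["ft_force"])
print("decoy cap",two((243.1,194.1),(414.2,269.2)))
```

```text
1.975 [ 0.36076248 -0.20310878  0.26225611] [-1.79964139e+02  5.63778156e-03  8.96360768e+01] [-3.81541453e+01  2.49428678e+00 -1.50165005e+01  7.25140978e+01
 -2.64301328e-02  5.22097854e+01] [-0.6605107  -0.35674773 -0.74789848]
decoy cap (array([ 0.45255394, -0.31212649,  0.18891847]), np.float64(0.0013947722746038536))
```

play_rows --targets '[[[0.74,0.08,0,0,0,0],[0.74,0.08,0,0,0,0],[0.73,0.08,0,0,0,0],[0,0,-0.6,0,0,0],[0,0,-0.6,0,0,0],[0,0,-0.6,0,0,0],[0,0,0,0,0,0]]]'

```text
clock: 2.85
position: [0.4258, -0.1959, 0.2071]
ee_rot: [-179.8, -0.1, 89.6]
ft_force: [-0.4, 0.2, -0.8]
opening: 0.0854
gripper_force: 0.0
```

Run:
```python
from h import *
np.set_printoptions(precision=4,suppress=True)
s=sense();print(s["clock"],s["position"],s["ee_rot"]); P=s["position"]
a=snapshot("top")[:,:,::-1];b=snapshot("side")[:,:,::-1]
c1=cv2.resize(a[230:330,310:410],(400,400),interpolation=cv2.INTER_CUBIC); c2=cv2.resize(b[140:260,170:290],(480,480),interpolation=cv2.INTER_CUBIC)
o=np.zeros((480,880,3),np.uint8);o[:400,:400]=c1;o[:,400:]=c2; cv2.imwrite("pics/c3.png",cv2.resize(o,(800,436)))
print(proj("side",[P,[P[0],P[1],.148],[.427,-.196,.148]]))
```

```text
2.85 [ 0.4258 -0.1959  0.2071] [-179.8232   -0.0969   89.5516]
[[217.8501 168.3574]
 [218.6426 195.2331]
 [219.187  195.1963]]
```

View pics/c3.png

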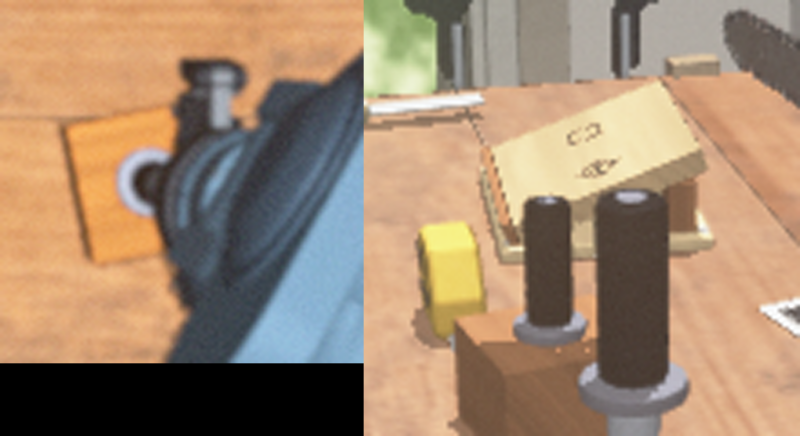

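The fingers straddle the holder probe's handle, which stands at about (548,200) in the crop, with the fingertips at columns 440 and 625. The decoy is clear, so I'll descend and grip.

play_rows --targets '[[[0.07,0,-0.74,0,0,0],[0,0,-0.74,0,0,0],[0,0,-0.74,0,0,0],[0,0,-0.74,0,0,0],[0,0,-0.74,0,0,0],[0,0,0,0,0,0],[0,0,0,0,0,0]]]'

```text
clock: 3.82
position: [0.4303, -0.1964, 0.0988]
ee_rot: [179.9, 0.1, 89.7]
ft_force: [-0.1, -0.5, -0.2]
opening: 0.0853
gripper_force: 0.0
```

play_rows --targets '[[[0,0,0,0,0,0],[0,0,0,0,0,0],[0,0,0,0,0,0],[0,0,0,0,0,0],[0,0,0,0,0,0],[0,0,0,0,0,0],[0,0,0,0,0,0],[0,0,0,0,0,0]]]' --hand -1 --grip_force 60

```text
clock: 4.82
position: [0.4296, -0.1958, 0.0979]
ee_rot: [180.0, 0.0, 89.7]
ft_force: [-1.2, 1.0, 5.3]
opening: 0.0269
gripper_force: 58.8
```

play_rows --targets '[[[0,0,0.4,0,0,0],[0,0,0.4,0,0,0],[0,0,0.5,0,0,0],[0,0,0.5,0,0,0],[0,0,0.6,0,0,0],[0,0,0.6,0,0,0],[0,0,0.6,0,0,0],[0,0,0,0,0,0],[0,0,0,0,0,0]]]'

```text
clock: 5.95
position: [0.4293, -0.1956, 0.2051]
ee_rot: [-180.0, -0.0, 89.7]
ft_force: [-0.2, -0.4, -2.2]
opening: 0.0267
gripper_force: 59.1
```

Run:
```python
from h import *
np.set_printoptions(precision=4,suppress=True)
s=sense();print(s["clock"],s["position"],s["ee_rot"],s["opening"],s["ft_force"],s["torque"]); P=s["position"]
b=snapshot("side")[:,:,::-1]; cv2.imwrite("pics/s4.png",b)
cv2.imwrite("pics/c4.png",cv2.resize(b[90:240,150:300],(600,600),interpolation=cv2.INTER_CUBIC))
print(proj("side",[P,P-[0,0,.088],P-[0,0,.079],P-[0,0,.025]]))
```

```text
5.95 [ 0.4293 -0.1956  0.2051] [-179.9846   -0.015    89.6753] 0.026728590695462157 [-0.1962 -0.3803 -2.2441] [-0.0294 -0.0152  0.0016]
[[219.4916 169.0716]
 [220.6124 208.6639]
 [220.5009 204.7179]
 [219.8171 180.5523]]
```

View pics/c4.png

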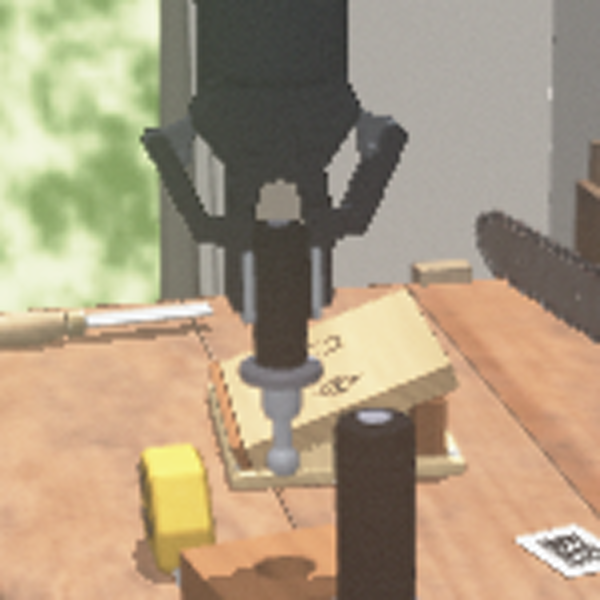

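The probe is held upright. The ball centre at (220.1,204.6) matches the prediction of (220.5,204.7), so the tip lies 88 mm beyond the TCP. Next is the tag.

play_rows --targets '[[[0.4,0.2,-0.1,0,0,0],[0.65,0.4,-0.2,0,0,0],[0.7,0.43,-0.24,0,0,0],[0.7,0.43,-0.24,0,0,0],[0.7,0.43,-0.24,0,0,0],[0.7,0.43,-0.24,0,0,0],[0.7,0.43,-0.24,0,0,0],[0.7,0.43,-0.24,0,0,0],[0.7,0.43,-0.24,0,0,0],[0.4,0.26,-0.13,0,0,0],[0.3,0.18,-0.06,0,0,0],[0,0,0,0,0,0],[0,0,0,0,0,0],[0,0,0,0,0,0]]]'

```text
clock: 7.75
position: [0.6287, -0.0747, 0.1408]
ee_rot: [180.0, 0.0, 89.6]
ft_force: [-0.4, -1.0, -2.3]
opening: 0.0268
gripper_force: 59.2
```

Run:
```python
from h import *
np.set_printoptions(precision=4,suppress=True)
s=sense();print(s["clock"],s["position"],s["ee_rot"],s["opening"],s["ft_force"]); P=s["position"]
b=snapshot("side")[:,:,::-1]; cv2.imwrite("pics/s5.png",b)
cv2.imwrite("pics/c5.png",cv2.resize(b[130:260,220:350],(520,520),interpolation=cv2.INTER_CUBIC))
print(proj("side",[P-[0,0,.079],P-[0,0,.088]]), proj("side",[.6287,-.0741,.002]))
s0=cv2.imread("pics/side0.png"); m=(s0[215:242,275:312].min(2)>140).astype(np.uint8)
c=max(cv2.findContours(m,0,1)[0],key=cv2.contourArea); q=cv2.minAreaRect(c)
print("tag side px",q[0][0]+275,q[0][1]+215,plane("side",(q[0][0]+275,q[0][1]+215),.002))
```

```text
7.75 [ 0.6287 -0.0747  0.1408] [179.9814   0.0106  89.6268] 0.026809777442787064 [-0.4292 -1.0262 -2.331 ]
[[292.4652 205.0159]
 [292.3818 208.4215]] [[291.8611 227.239 ]]
tag side px 293.8294105529785 228.71764755249023 [ 0.6307 -0.0841  0.002 ]
```

View pics/c5.png

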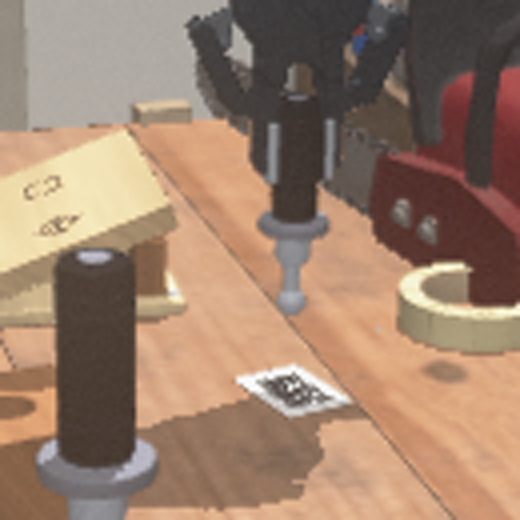

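The ball is centred above the card, at (292.9,205.4) against a predicted (292.5,205.0), and 5 cm up. I'll nudge slightly and hold.

play_rows --targets '[[[0.02,-0.03,-0.02,0,0,0],[0,0,0,0,0,0],[0,0,0,0,0,0],[0,0,0,0,0,0],[0,0,0,0,0,0],[0,0,0,0,0,0],[0,0,0,0,0,0],[0,0,0,0,0,0],[0,0,0,0,0,0],[0,0,0,0,0,0],[0,0,0,0,0,0],[0,0,0,0,0,0],[0,0,0,0,0,0],[0,0,0,0,0,0],[0,0,0,0,0,0],[0,0,0,0,0,0],[0,0,0,0,0,0],[0,0,0,0,0,0],[0,0,0,0,0,0],[0,0,0,0,0,0]]]'

```text
clock: 10.3
position: [0.6296, -0.0751, 0.1398]
ee_rot: [180.0, 0.0, 89.7]
ft_force: [-0.3, -0.2, -1.4]
opening: 0.0264
gripper_force: 59.2
```

play_rows --targets '[[[0,0,0,0,0,0],[0,0,0,0,0,0],[0,0,0,0,0,0],[0,0,0,0,0,0]]]'

```text
clock: 10.8
position: [0.6296, -0.0751, 0.1398]
ee_rot: [180.0, 0.0, 89.7]
ft_force: [-0.6, -0.3, -1.7]
opening: 0.0269
gripper_force: 59.2
```

Run:
```python
from h import *
from scipy.spatial.transform import Rotation as Ro
np.set_printoptions(precision=4,suppress=True)
s=sense();P=np.array(s["position"]);R=Ro.from_euler("xyz",s["ee_rot"],degrees=True)
print(s["clock"],P,s["ee_rot"],s["joints"])
n=Ro.from_euler("z",-3.6,degrees=True).apply([-np.sin(np.radians(20)),0,np.cos(np.radians(20))])
z=R.apply([0,0,1]); v=np.cross(z,-n); v*=np.arcsin(np.linalg.norm(v))/np.linalg.norm(v)
print("n",n,"rotvec/10deg",np.degrees(v)/10)
C=np.array([.5203,.1203,.055])
for d in(.025,0): T=C+n*(.088+d); print(d,T,(T-P)/.03)
```

```text
10.8 [ 0.6296 -0.0751  0.1398] [179.9925   0.0005  89.6708] [-12.5347  30.5874   5.0597  64.4649   0.0011  77.7944]
n [-0.3413  0.0215  0.9397] rotvec/10deg [-0.1255 -1.9953  0.    ]
0.025 [0.4817 0.1227 0.1612] [-4.9287  6.5951  0.7115]
0 [0.4903 0.1222 0.1377] [-4.6442  6.5772 -0.0715]
```

play_rows --targets '[[[0,0,0.5,0,0,0],[0,0,0.7,0,0,0],[0,0,0.7,0,0,0],[0,0,0.6,0,0,0],[-0.3,0.4,0,0,-0.1,0],[-0.6,0.8,0,-0.02,-0.25,0],[-0.6,0.8,0,-0.02,-0.25,0],[-0.6,0.8,0,-0.02,-0.25,0],[-0.6,0.8,0,-0.02,-0.25,0],[-0.6,0.8,0,-0.02,-0.25,0],[-0.6,0.8,0,-0.02,-0.25,0],[-0.6,0.8,0,-0.01,-0.25,0],[-0.43,0.6,0,0,-0.15,0],[0,0,-0.45,0,0,0],[0,0,-0.6,0,0,0],[0,0,-0.5,0,0,0],[0,0,-0.24,0,0,0],[0,0,0,0,0,0],[0,0,0,0,0,0],[0,0,0,0,0,0]]]'

```text
clock: 13.3
position: [0.4824, 0.1229, 0.1619]
ee_rot: [159.9, 1.1, 89.4]
ft_force: [0.2, 0.7, -1.5]
opening: 0.0264
gripper_force: 59.5
```

Run:
```python
from h import *
from scipy.spatial.transform import Rotation as Ro
np.set_printoptions(precision=4,suppress=True)
s=sense();P=np.array(s["position"]);R=Ro.from_euler("xyz",s["ee_rot"],degrees=True); z=R.apply([0,0,1])
print(s["clock"],P,s["ee_rot"],z,s["ft_force"],s["torque"],s["opening"])
n=np.array([-.3413,.0215,.9397]); print("tilt err",np.degrees(np.arccos(-z@n)))
b=snapshot("side")[:,:,::-1]; cv2.imwrite("pics/s6.png",b);a=snapshot("top")[:,:,::-1]; cv2.imwrite("pics/t6.png",a)
c1=cv2.resize(b[130:220,180:280],(800,720),interpolation=cv2.INTER_CUBIC)[:600]; cv2.imwrite("pics/c6.png",c1)
print("pred ball",proj("side",[P+z*.079,P+z*.088,[.5203,.1203,.055]]))
```

```text
13.3 [0.4824 0.1229 0.1619] [159.9087   1.1495  89.44  ] [ 0.3433 -0.0222 -0.939 ] [ 0.1555  0.7033 -1.4811] [0.0564 0.3872 0.037 ] 0.02644372164117058
tilt err 0.26299955464322505
pred ball [[229.1945 174.7909]
 [230.3901 177.6936]
 [233.3876 185.9967]]
```

View pics/c6.png

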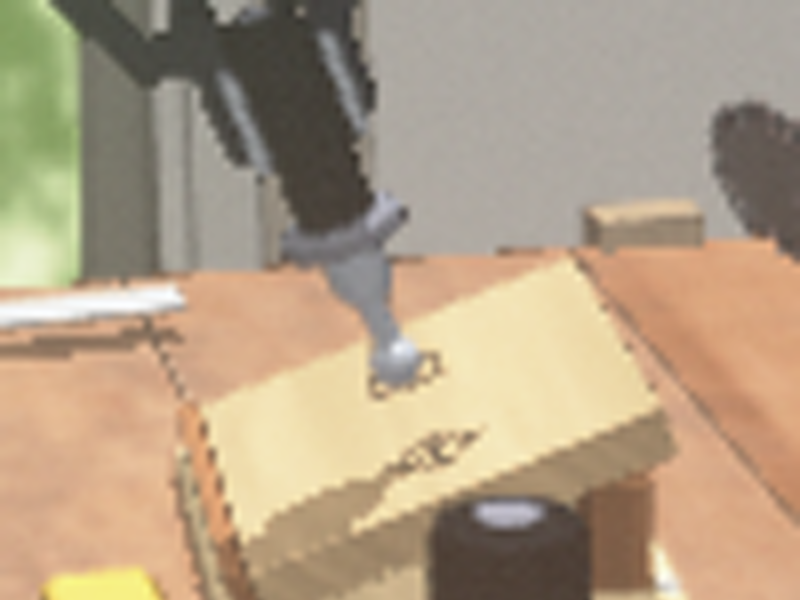

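The ball at (229.3,174.6) matches the prediction of (229.2,174.8). The cross at (233.8,186.2) lies straight below it along the board normal. I'll approach to about 5 mm.

play_rows --targets '[[[0.07,-0.01,-0.22,0,0,0],[0.07,-0.01,-0.22,0,0,0],[0.07,-0.01,-0.21,0,0,0],[0,0,0,0,0,0],[0,0,0,0,0,0],[0,0,0,0,0,0]]]'

```text
clock: 14.15
position: [0.4882, 0.122, 0.1419]
ee_rot: [160.0, 1.2, 89.5]
ft_force: [-0.3, 0.3, -0.9]
opening: 0.0267
gripper_force: 59.5
```

```bash
cat > m.py <<'E'
from h import *
from scipy.spatial.transform import Rotation as Ro
np.set_printoptions(precision=4,suppress=True)
n=np.array([-.3413,.0215,.9397]);C=np.array([.5208,.1200,.055])
L=[]
for i in range(4):
    snapshot("side"); s=sense();P=np.array(s["position"]);z=Ro.from_euler("xyz",s["ee_rot"],degrees=True).apply([0,0,1]); t=P+z*.088-C
    L.append(np.r_[t@n*1000,(t-n*(t@n))*1000,np.array(s["ft_force"])@n,s["ft_force"],np.degrees(np.arccos(-z@n))])
print(s["clock"],"gap mm, lateral mm, Fn, F, tilt",np.mean(L,0))
E
python3 m.py
```

```text
14.35 gap mm, lateral mm, Fn, F, tilt [ 4.8455 -0.8654 -0.0384 -0.3134 -2.1226  0.4323 -0.3449 -2.0939  0.2445]
```

play_rows --targets '[[[0.045,0,-0.04,0,0,0],[0.02,-0.002,-0.06,0,0,0],[0.02,-0.002,-0.05,0,0,0],[0.02,-0.002,-0.05,0,0,0],[0.015,0,-0.04,0,0,0],[0,0,0,0,0,0],[0,0,0,0,0,0],[0,0,0,0,0,0]]]'

```text
clock: 15.35
position: [0.4915, 0.1218, 0.1344]
ee_rot: [160.0, 1.2, 89.4]
ft_force: [-0.7, -0.3, -0.1]
opening: 0.0263
gripper_force: 59.7
```

```bash
python3 m.py
```

```text
15.55 gap mm, lateral mm, Fn, F, tilt [-3.3358 -0.3546 -0.1026 -0.1265 -0.2424 -1.4738 -0.2093 -0.7884  0.2375]
```

play_rows --targets '[[[0.014,-0.001,-0.038,0,0,0],[0.014,-0.001,-0.038,0,0,0],[0.014,-0.001,-0.038,0,0,0],[0,0,0,0,0,0],[0,0,0,0,0,0],[0,0,0,0,0,0],[0,0,0,0,0,0],[0,0,0,0,0,0]]]'

```text
clock: 16.55
position: [0.4928, 0.1217, 0.131]
ee_rot: [160.0, 1.2, 89.5]
ft_force: [-1.6, -0.6, 1.4]
opening: 0.027
gripper_force: 59.8
```

```bash
python3 m.py
python3 - <<'E'
from h import *
b=snapshot("side")[:,:,::-1]; a=snapshot("top")[:,:,::-1]
c1=cv2.resize(b[150:210,200:260],(480,480),interpolation=cv2.INTER_CUBIC); cv2.imwrite("pics/c7.png",c1)
E
```

```text
16.75 gap mm, lateral mm, Fn, F, tilt [-6.9992 -0.281  -0.1115 -0.0996  0.5629 -2.0686 -0.0545 -0.151   0.2379]
```

View pics/c7.png

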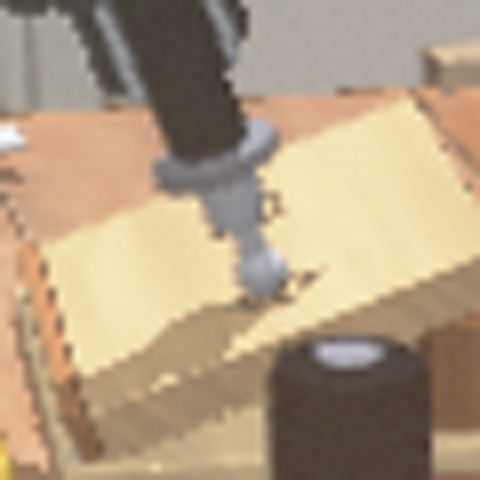

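The ball rests on the cross mark, with the ball at about (262,270) in the crop and the mark's arms visible around it. The estimated press is 6 to 7 mm. I'll do one settled check and then hand in.

play_rows --targets '[[[0,0,0,0,0,0],[0,0,0,0,0,0],[0,0,0,0,0,0],[0,0,0,0,0,0],[0,0,0,0,0,0],[0,0,0,0,0,0],[0,0,0,0,0,0],[0,0,0,0,0,0]]]'

```text
clock: 17.85
position: [0.4928, 0.1217, 0.131]
ee_rot: [160.0, 1.2, 89.5]
ft_force: [-1.1, 0.5, 0.8]
opening: 0.0269
gripper_force: 59.9
```

```bash
sed -i 's/range(4)/range(16)/' m.py; python3 m.py; python3 -c "
from bench import *
print(hand_in())"
```

```text
18.65 gap mm, lateral mm, Fn, F, tilt [-6.9958 -0.2589 -0.1094 -0.0916  0.8998 -2.1064  0.1025  0.1902  0.2384]
the job is handed in; nothing more can be done
None
```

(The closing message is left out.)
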